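# Open the yellow colour-bar case

## Task

Two sprung-lid cases of glass colour bars stand on the hot-shop bench. With your fingertips, press down the red release tab of the case with the yellow lid and let its lid spring up, then push that lid over backwards until it is fully open and stays there, and leave the tab free. Grasp nothing: do not shove, tip or lift the cases, keep the blue lid shut, leave the other things where they are, and finish clear of everything.

Things in the scene. Friction and masses are not known exactly. Their poses are not given: they have to be found in the camera images.
- yellow_case: grey steel colour-bar case with a yellow lid, standing loose on the bench, about 2.5 kg; box 120 mm (x) by 140 mm (y) by 55 mm high, 63 mm to the top of the shut lid. Origin under the centre of the box; z up; x points from the release tab (front, nearer the robot) to the hinge (back). A foot plate sticks out 28 mm behind.
- yellow_hinge (a point): middle of the yellow lid's hinge line, which runs along the case's y, 62 mm behind the case's origin and 56 mm above the bench
- yellow_tab_press (a point): point to press on the top face of the red release tab of the yellow case: 92 mm in front of the case's origin, 50 mm above the bench. The tab is 36 mm wide (y) and sticks out 38 mm in front of its pivot hook, its middle free for a fingertip; axes as the case's while untouched, x to the hinge
- yellow_tab (a joint): angle of the yellow case's release tab, rad: 0 at rest, 0.30 pressed down to its stop (about 9 mm at the press point). It tilts down under 2 N at first to 6 N at the stop, lets the lid go at about 0.15 (4.5 mm), and springs back when let go
- yellow_lid (a joint): angle of the yellow lid, rad: 0 shut and latched, 1.90 fully open, leaning back against its stop. Once let go a spring lifts it gently to about 0.95 and no further; from there it takes about 1 N at its front edge to push it on. Left short of upright (1.57) it drops back to 0.95; beyond about 1.65 it falls back onto its stop by itself and stays
- yellow_lid_edge (a point): middle of the front lower edge of the yellow lid (flat plate 6 mm thick, 144 mm wide), 122 mm from the hinge line; it rises and swings over the hinge as the lid opens. Its axes turn with the lid
- blue_case: grey steel colour-bar case with a blue lid, standing loose on the bench, about 2.5 kg; box 120 mm (x) by 140 mm (y) by 55 mm high, 63 mm to the top of the shut lid. Origin under the centre of the box; z up; x points from the release tab (front, nearer the robot) to the hinge (back). A foot plate sticks out 28 mm behind.
- blue_hinge (a point): middle of the blue lid's hinge line, which runs along the case's y, 62 mm behind the case's origin and 56 mm above the bench
- blue_tab_press (a point): point to press on the top face of the red release tab of the blue case: 92 mm in front of the case's origin, 50 mm above the bench. The tab is 36 mm wide (y) and sticks out 38 mm in front of its pivot hook, its middle free for a fingertip; axes as the case's while untouched, x to the hinge
- blue_tab (a joint): angle of the blue case's release tab, rad: 0 at rest, 0.30 pressed down to its stop (about 9 mm at the press point). It tilts down under 2 N at first to 6 N at the stop, lets the lid go at about 0.15 (4.5 mm), and springs back when let go
- blue_lid (a joint): angle of the blue lid, rad: 0 shut and latched, 1.90 fully open, leaning back against its stop. Once let go a spring lifts it gently to about 0.95 and no further; from there it takes about 1 N at its front edge to push it on. Left short of upright (1.57) it drops back to 0.95; beyond about 1.65 it falls back onto its stop by itself and stays
- blue_lid_edge (a point): middle of the front lower edge of the blue lid (flat plate 6 mm thick, 144 mm wide), 122 mm from the hinge line; it rises and swings over the hinge as the lid opens. Its axes turn with the lid
- jacks: steel glassblower's jacks (two-legged tongs) lying flat, 210 mm long, 32 mm wide, 10 mm high; origin under the centre. To be left alone.
- wood_block: dark wooden shaping cup, 68 mm across, 45 mm high; origin under the centre. To be left alone.
- tumbler: amber glass tumbler, 72 mm across, 95 mm high; origin under the centre. To be left alone.
- frit_jar: green glass jar with a white cap, 60 mm across, 85 mm high; origin under the centre. To be left alone.
- paperweight: green glass paperweight, 72 mm across, 62 mm high; origin under the centre. To be left alone.
- paddle: flat black graphite paddle with a wooden handle, blade 100 x 70 mm, 12 mm thick, 220 mm long in all; origin under the root of the blade, handle towards its -x. To be left alone.

How it is judged:
On the way, in this order (a step that is already met when the one before it is completed fails the run):
1. the yellow case's tab is pressed while its lid is still down (value of joint yellow_tab above 0.1 rad and value of joint yellow_lid below 0.4 rad).
2. the spring lifts the yellow lid (value of joint yellow_lid above 0.75 rad), for 0.05 s.
3. the yellow lid is pushed fully open (value of joint yellow_lid above 1.8 rad), for 0.2 s.
At the end, for the whole second after the job is handed in: The yellow lid leans back against its stop (over 1.8 rad) and rests, its tab is back up (under 0.04 rad), the blue lid and tab are at rest shut (under 0.04 rad), both cases stand level within 30 mm of where they began, and every other thing is within 20 mm of where it began (value of joint yellow_lid above 1.8 rad and velocity of joint yellow_lid below 0.05 rad/s and value of joint each of yellow_tab, blue_lid, blue_tab below 0.04 rad and distance of each of yellow_case, blue_case from where it was at the start of the episode below 0.03 m and angle between each of yellow_case, blue_case's own z axis and vertical below 0.05 rad and linear speed of each of yellow_case, blue_case below 0.02 m/s and distance of each of jacks, wood_block, tumbler, frit_jar, paperweight, paddle from where it was at the start of the episode below 0.02 m); the robot touches nothing.
It fails at once if a case is shoved more than 30 mm, tipped more than 0.12 rad or lifted (distance of any of yellow_case, blue_case from where it was at the start of the episode above 0.03 m or angle between any of yellow_case, blue_case's own z axis and vertical above 0.12 rad or height (world z) of any of yellow_case, blue_case above 0.012 m).
It fails at once if the blue lid is let up (value of joint blue_lid above 0.15 rad).
It fails at once if another thing on the bench is moved more than 20 mm or lifted (distance of any of jacks, wood_block, tumbler, frit_jar, paperweight, paddle from where it was at the start of the episode above 0.02 m).
It also fails if it takes over 40 s, if anything falls off the work surface, if the arm or the gripper's body presses on something with over 40 N, if the wrist force passes 120 N, or if a joint passes its speed limit or range.

## Robot

A 6-joint arm with a two-finger parallel gripper is mounted at the origin on the work surface. World frame = base frame: x ahead of the robot, y to its left, z up, the work surface at z = 0. Lengths are in m, angles in rad, forces in N, time in s.
With the tool pointing down it reaches from about 0.275 to 0.85 m from the base axis. Payload 19 kg.
Tool frame: the origin (TCP) lies midway between the tips of the shut fingers; the grasp point (between the pads) lies r.hold_point_z behind it (r.hold_point_z is the distance from the TCP to the grasp point, in m); z points along the fingers, y is the line along which they close (so a half turn about z gives the same grasp; the last joint's range is limited). The gripper opens to 85 mm and grips with 20 to 120 N. Pads are 22 mm wide; open, the fingers measure 114 mm over their backs; the gripper's body (76 mm by 85 mm) begins 54 mm behind the grasp point. The pads swing forward as they close: fully open they stand 13 mm farther back than shut.
Start: joints at [1.024, 0.15, 1.437, -0, 1.554, -0.134], TCP at [0.231, 0.527, 0.197] pointing down, gripper open.
Joint ranges: [-2.8, 2.8], [-0.68, 2.1], [0.12, 2.68], [-1.39, 4.53], [0.16, 2.79], [-2.81, 2.81]. Speed limits (rad/s): [1.89, 1.89, 2.22, 3.01, 3.01, 3.01].

## Interface

Orientations are given as a rotation vector (axis times angle).
In Python, from bench import r, cams gives the robot as it stands.
- The arm moves only by the tool carry_out, never from a script. Its argument "commands" is a list of rows, each a list of 5 numbers: the closure, from 0 (fully open) to 1 (shut), then the shift along the tool's x, y, z each as a share of 0.025 m, from -1 to 1, then the turn about the tool's z as a share of 4 degrees, from -1 to 1. A call has 1 to 20 rows; each row shifts and turns the commanded pose from where the row before left it, along the tool's axes as they then stand; what a row does not reach is not made up. A row lasts 1/10 s, in which the tool goes at most 50 mm and 8.59 degrees, less where a joint would pass 70% of its speed; a pose out of reach is approached as far as the arm can. A call with a number of a shift or a turn outside -1 to 1 is refused whole. A call with a gripper value outside its range is refused whole. The fingers move at their own pace and stop on an object; "newtons" is the grip in N (left out, the last holds). Time passes only in rows, so rows that do not move let the fingers close. It gives the time, the measured TCP pose, the force, the opening and the grip force at its end, in the units of the state.
- r.state(): the state, without advancing time (a new reading comes with each control period).
- cams.grab_frame(name): name is "side" or "top" or "wrist"; returns the picture (384x512x3 uint8, red, green, blue); there is no depth.
- cams.camera_params(name): a dict with "fx", "fy", "cx", "cy" (pixels), "pose" (4x4, takes a point from camera to world coordinates). Camera axes: x right, y down, z forward; pixel columns grow to the right and rows downward; lengths in m; the calibration is good to about 2 mm. A picture is of the moment at which its call begins: read the wrist's pose just before it. camera_params takes no time and is no camera call; for the wrist camera it gives the pose at the moment of the call.
- r.sign_off(): hands the job in; it is judged then, once.
The state is a dict: "clock": time; "joint_positions": joint angles; "joint_vel": joint speeds; "tau": joint torques, N m; "tool_pos": TCP position; "ee_rot": TCP orientation; "contact_force": force on the tool from outside, world axes, zero at the start; "moment": the same for the moment, N m; "grip_width": finger opening in m; "finger_force": force on a finger pad.
Only numpy, scipy, OpenCV 4.12 (cv2) and the standard library are available. Lean on these libraries where they do the work, as an engineer would, in place of code of your own. Each camera call takes 0.05 s, during which the arm holds its last target. There are 200 camera calls.

## Working session

There is one attempt and no reset: what is moved stays moved. The work goes in short steps, Python scripts to look and compute and a tool call to move; the robot and the scene stay as the last step left them, time stands still between calls to the robot, and variables do not carry over. Pictures are saved under pics/ and viewed, at most 10 in all, crops included, and the job is handed in when it is done.

Besides the shell and the picture viewer there is one more tool, called after "Emit:" as name(argument=value, ...), one argument or row to a line, values as JSON. carry_out: Moves the arm, as the interface text tells. Its arguments: {"type":"object","properties":{"commands":{"type":"array"},"newtons":{"type":"number"}},"required":["commands"]}

```bash
mkdir -p pics
python3 - <<'E'
from bench import r,cams
import cv2,numpy as np
s=r.state();print(s['clock'],s['tool_pos'],s['ee_rot'],s['grip_width'],r.hold_point_z)
for n in("top","side"):
    im=cams.grab_frame(n);cv2.imwrite(f"pics/{n}0.png",im[:,:,::-1]);p=cams.camera_params(n);print(n,p['fx'],p['cx'],p['cy'],np.round(p['pose'],3).tolist())
E
```

```text
0.0 [0.23054804 0.52644038 0.19610917] [-6.43754454e-01 -3.07452017e+00  1.75942958e-03] 0.08538360043554509 0.0187
top 404.4693254353635 257.5986175930592 187.92598978731505 [[-0.029, -0.996, 0.085, 0.443], [-1.0, 0.028, -0.009, 0.016], [0.007, -0.085, -0.996, 1.42], [0.0, 0.0, 0.0, 1.0]]
side 385.53351135970365 249.81325474167312 191.58460440397772 [[0.978, -0.144, 0.153, 0.391], [-0.211, -0.675, 0.707, -0.865], [0.001, -0.724, -0.69, 0.886], [0.0, 0.0, 0.0, 1.0]]
```

View pics/top0.png

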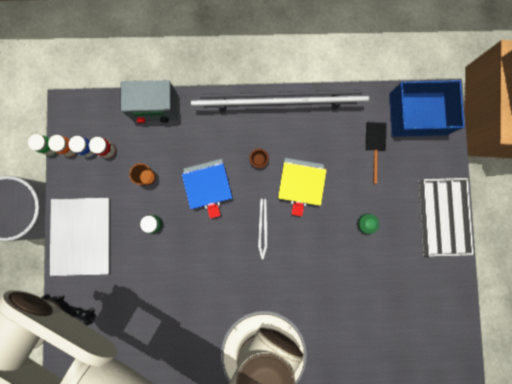

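View pics/side0.png

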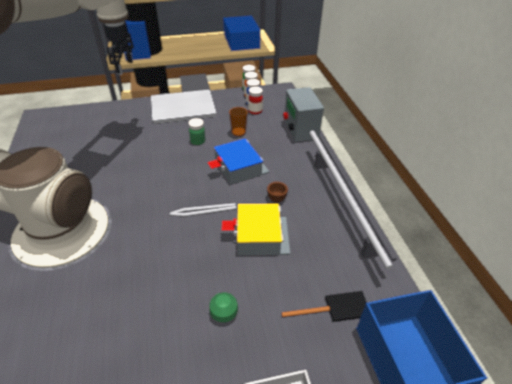

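The top view shows the yellow lid at about (302,184) with its red tab at (298,210), and the blue case at (207,186) with its tab at (213,210). The side view shows the way in front of the yellow case is clear.

```bash
cat > h.py <<'E'
import cv2,numpy as np
from bench import r,cams
from scipy.spatial.transform import Rotation as R
def ray(p,u,z):
    d=p['pose'][:3,:3]@np.array([(u[0]-p['cx'])/p['fx'],(u[1]-p['cy'])/p['fy'],1]);o=p['pose'][:3,3]
    return o+d*(z-o[2])/d[2]
def blob(im,lo,hi,near,rad):
    h=cv2.cvtColor(im,cv2.COLOR_RGB2HSV);m=cv2.inRange(h,lo,hi);k=np.zeros_like(m);cv2.circle(k,near,rad,255,-1)
    c=cv2.findContours(m&k,cv2.RETR_EXTERNAL,cv2.CHAIN_APPROX_NONE)[0]
    return max(c,key=cv2.contourArea)
def cen(c):
    m=cv2.moments(c);return m['m10']/m['m00'],m['m01']/m['m00']
E
python3 - <<'E'
from h import *
for n,ny,nr in(("top",(302,184),(298,210)),("side",(259,224),(228,226))):
    im=cv2.imread(f"pics/{n}0.png")[:,:,::-1].copy();p=cams.camera_params(n)
    y=blob(im,(22,120,90),(36,255,255),ny,45);t=cv2.inRange(cv2.cvtColor(im,cv2.COLOR_RGB2HSV),(0,150,80),(6,255,255))
    tb=blob(im,(0,150,80),(6,255,255),nr,20)
    Y=ray(p,cen(y),.063);T=ray(p,cen(tb),.05)
    box=cv2.boxPoints(cv2.minAreaRect(y));W=np.array([ray(p,b,.063)[:2] for b in box])
    e=[np.degrees(np.arctan2(*(W[(i+1)%4]-W[i])[::-1])) for i in range(4)]
    print(n,Y.round(4),T.round(4),np.degrees(np.arctan2(*(Y-T)[1::-1])).round(1),np.round(e,1),W.round(3).tolist(),cv2.contourArea(tb))
s=r.state();print(R.from_rotvec(s['ee_rot']).as_matrix().round(3))
E
```

```text
top [ 0.5682 -0.1456  0.063 ] [ 0.4847 -0.1289  0.05  ] -11.3 [ -11.3 -101.1  168.1   78.9] [[0.521, -0.061], [0.644, -0.086], [0.616, -0.23], [0.493, -0.205]] 112.0
side [ 0.5709 -0.1538  0.063 ] [ 0.4879 -0.1306  0.05  ] -15.7 [ -12.1 -105.5  167.9   79.3] [[0.523, -0.062], [0.655, -0.09], [0.615, -0.234], [0.496, -0.208]] 102.5
[[-0.916  0.401 -0.001]
 [ 0.401  0.916 -0.001]
 [ 0.    -0.001 -1.   ]]
```

Emit:
carry_out(
  commands=[
    [1,0,0,0,-1],
    [1,0,0,0,-1],
    [1,0,0,0,-1],
    [1,-0.6,-1,0,0],
    [1,-0.6,-1,0,0],
    [1,-0.6,-1,0,0],
    [1,-0.6,-1,0,0],
    [1,-0.6,-1,0,0],
    [1,-0.6,-1,0,0],
    [1,-0.6,-1,0,0],
    [1,-0.6,-1,0,0],
    [1,-0.6,-1,0,0],
    [1,-0.6,-1,0,0],
    [1,-0.6,-1,0,0],
    [1,-0.6,-1,0,0],
    [1,-0.6,-1,0,0],
    [1,-0.6,-1,0,0],
    [1,-0.6,-1,0,0],
    [1,-0.6,-1,0,0],
    [1,-0.6,-1,0,0],
  ],
  newtons=20,
)

```text
clock: 2.1
tool_pos: [0.3947, 0.0577, 0.1966]
ee_rot: [-0.319, -3.125, 0.0]
contact_force: [-0.7, 1.0, 0.0]
grip_width: -0.0001
finger_force: 0.0
```

Emit:
carry_out(
  commands=[
    [1,-0.6,-1,0,0],
    [1,-0.6,-1,0,0],
    [1,-0.6,-1,0,0],
    [1,-0.6,-1,0,0],
    [1,-0.6,-1,0,0],
    [1,-0.6,-1,0,0],
    [1,-0.4,-0.7,0,0],
    [1,0,0,0,0],
    [1,0,0,0,0],
  ],
)

```text
clock: 3.0
tool_pos: [0.4585, -0.1252, 0.1963]
ee_rot: [-0.32, -3.124, -0.001]
contact_force: [-0.5, 0.7, 0.4]
grip_width: -0.0002
finger_force: 0.0
```

Run:
```python
from h import *
s=r.state();p=cams.camera_params("wrist");im=cams.grab_frame("wrist");cv2.imwrite("pics/w1.png",im[:,:,::-1])
M=R.from_rotvec(s['ee_rot']).as_matrix();t=np.array(s['tool_pos']);print(s['clock'],t,M.round(3).tolist(),s['contact_force'],s['grip_width'])
g=np.array([.478,-.1285,.05]);print("to press, tool shares",(M.T@(g-t)/.025).round(2))
h=cv2.inRange(cv2.cvtColor(im,cv2.COLOR_RGB2HSV),(0,150,80),(6,255,255))
for c in cv2.findContours(h,cv2.RETR_EXTERNAL,cv2.CHAIN_APPROX_NONE)[0]:
    if cv2.contourArea(c)>200:
        print(cen(c),cv2.contourArea(c),ray(p,cen(c),.05).round(4),[ray(p,b,.05)[:2].round(4).tolist() for b in cv2.boxPoints(cv2.minAreaRect(c))])
```

```text
3.0 [ 0.45846311 -0.12523521  0.1963473 ] [[-0.979, 0.203, -0.001], [0.203, 0.979, 0.0], [0.001, 0.0, -1.0]] [-0.5251133   0.69999655  0.37893949] -0.00019097791259656543
to press, tool shares [-0.8   0.03  5.85]
(257.4277588168373, 200.59206890947505) 1025.5 [ 0.4934 -0.1293  0.05  ] [[0.4678, -0.1422], [0.4748, -0.1083], [0.5233, -0.1176], [0.516, -0.1528]]
(501.0625, 146.20506535947712) 408.0 [0.4861 0.1491 0.05  ] [[0.4751, 0.1334], [0.4724, 0.1594], [0.4998, 0.1678], [0.5027, 0.1412]]
```

View pics/w1.png

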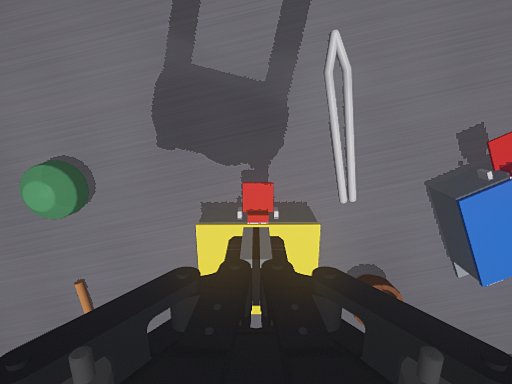

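The wrist view shows the red tab at (258,200) in front of the yellow lid, with the case edges lined up with the image. This agrees with the top-view estimate.

Emit:
carry_out(
  commands=[
    [1,-0.6,0.05,0,0],
    [1,0,0,0.8,0],
    [1,0,0,0.8,0],
    [1,0,0,0.8,0],
    [1,0,0,0.8,0],
    [1,0,0,0.8,0],
    [1,0,0,0.8,0],
    [1,0,0,0.5,0],
    [1,0,0,0.3,0],
    [1,0,0,0.1,0],
    [1,0,0,0,0],
    [1,0,0,0,0],
  ],
)

```text
clock: 4.25
tool_pos: [0.474, -0.1272, 0.0549]
ee_rot: [0.319, 3.124, -0.001]
contact_force: [-0.3, -0.0, 0.3]
grip_width: -0.0001
finger_force: 0.0
```

Emit:
carry_out(
  commands=[
    [1,0,0,0.1,0],
    [1,0,0,0.08,0],
    [1,0,0,0,0],
    [1,0,0,0,0],
  ],
)

```text
clock: 4.65
tool_pos: [0.4736, -0.1272, 0.0497]
ee_rot: [-0.319, -3.125, 0.0]
contact_force: [-0.2, 0.2, -0.0]
grip_width: -0.0003
finger_force: 0.0
```

Emit:
carry_out(
  commands=[
    [1,0,0,0.08,0],
    [1,0,0,0.08,0],
    [1,0,0,0,0],
  ],
)

```text
clock: 4.95
tool_pos: [0.4735, -0.1271, 0.0454]
ee_rot: [-0.319, -3.125, -0.0]
contact_force: [0.4, 0.5, 0.1]
grip_width: 0.0001
finger_force: 0.0
```

Emit:
carry_out(
  commands=[
    [1,0,0,0.08,0],
    [1,0,0,0,0],
    [1,0,0,0,0],
  ],
)

```text
clock: 5.25
tool_pos: [0.4736, -0.1271, 0.0437]
ee_rot: [-0.319, -3.125, 0.0]
contact_force: [-0.0, -0.2, 0.4]
grip_width: -0.0
finger_force: 0.0
```

Run:
```python
from h import *
im=cams.grab_frame("side");cv2.imwrite("pics/s2.png",cv2.resize(im[130:300,150:350,::-1],None,fx=3,fy=3))
s=r.state();print(s['tool_pos'],s['contact_force'])
```

```text
[ 0.4736625  -0.12715267  0.04373954] [ 0.71159071  0.52056825 -0.11388838]
```

View pics/s2.png

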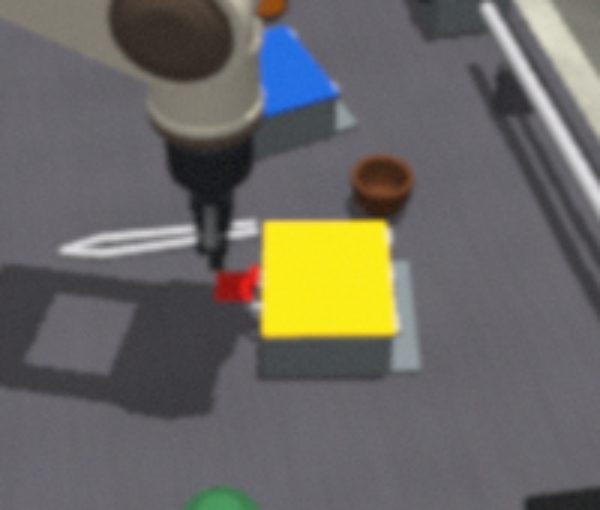

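The side crop shows the lid still shut. The fingertip is at crop (216,264), at or past the far front corner of the tab (217–258, 268–300), so it has missed. I'll check this by projecting the TCP.

Run:
```python
from h import *
p=cams.camera_params("side");s=r.state()
def pr(X):
    c=np.linalg.inv(p['pose'])@np.append(X,1);return (p['cx']+p['fx']*c[0]/c[2]).round(1),(p['cy']+p['fy']*c[1]/c[2]).round(1)
print("tcp",pr(s['tool_pos']),"press",pr([.478,-.1285,.05]))
im=cv2.imread("pics/side0.png")[:,:,::-1].copy();tb=blob(im,(0,150,80),(6,255,255),(228,226),20)
print(cv2.boundingRect(tb))
p=cams.camera_params("wrist");im=cams.grab_frame("wrist");cv2.imwrite("pics/w2.png",im[:,:,::-1])
```

```text
tcp (np.float64(223.5), np.float64(226.0)) press (np.float64(225.0), np.float64(224.7))
(222, 219, 15, 11)
```

View pics/w2.png

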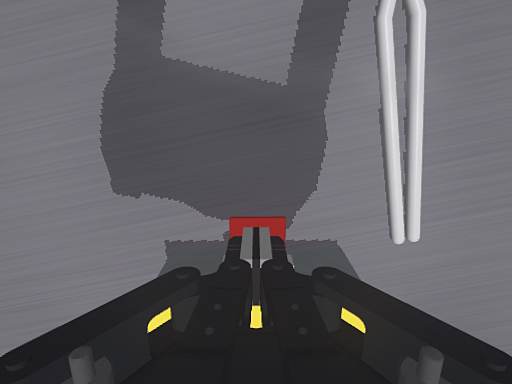

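The wrist view shows the fingertips at (256,230), laterally centred over the red tab (230–286, 217–240).

Run:
```python
from h import *
p=cams.camera_params("wrist");s=r.state();M=R.from_rotvec(s['ee_rot']).as_matrix()
P=np.linalg.inv(p['pose'])
for d in(0,-.01,-.02,-.03):
  for x in(-.011,0,.011):
    c=P@np.append(s['tool_pos']+M@[x,0,d],1);print(d,x,(p['cx']+p['fx']*c[0]/c[2]).round(1),(p['cy']+p['fy']*c[1]/c[2]).round(1))
c=np.linalg.inv(p['pose'])@np.append([.478,-.1285,.05],1);print(p['cx']+p['fx']*c[0]/c[2],p['cy']+p['fy']*c[1]/c[2])
im=cv2.imread("pics/w2.png")[:,:,::-1].copy();print(cv2.boundingRect(blob(im,(0,150,60),(6,255,255),(258,225),40)))
```

```text
0 -0.011 254.0 232.6
0 0 254.0 217.1
0 0.011 253.9 201.1
-0.01 -0.011 253.9 239.1
-0.01 0 253.8 222.8
-0.01 0.011 253.8 206.1
-0.02 -0.011 253.8 246.3
-0.02 0 253.7 229.3
-0.02 0.011 253.7 211.6
-0.03 -0.011 253.6 254.3
-0.03 0 253.6 236.4
-0.03 0.011 253.6 217.8
253.21481250987023 227.1816474958801
(229, 217, 57, 30)
```

The visible fingertip is about 20–25 mm behind the reported TCP in both views, so I'll continue down slowly and watch the force.

Emit:
carry_out(
  commands=[
    [1,0,0,0.1,0],
    [1,0,0,0.1,0],
    [1,0,0,0.1,0],
    [1,0,0,0,0],
  ],
)

```text
clock: 5.75
tool_pos: [0.4734, -0.127, 0.0357]
ee_rot: [-0.319, -3.125, -0.0]
contact_force: [-1.2, -0.5, 0.1]
grip_width: -0.0003
finger_force: 0.0
```

Run:
```python
from h import *
s=r.state();print(s['tool_pos'],s['contact_force'],s['grip_width'])
im=cams.grab_frame("side");cv2.imwrite("pics/s3.png",cv2.resize(im[180:250,190:280,::-1],None,fx=6,fy=6,interpolation=cv2.INTER_NEAREST))
```

```text
[ 0.47339043 -0.12703364  0.03573569] [-1.21691243 -0.54949913  0.05883533] -0.0002723149506401887
```

View pics/s3.png

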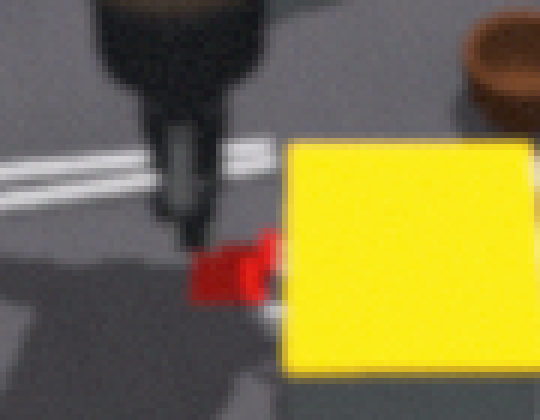

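The side close-up shows the tip at crop (195,250), just above the front edge of the tab, which spans (190–280, 235–305). I'll move about 4 mm towards the case and carry on down.

Emit:
carry_out(
  commands=[
    [1,-0.15,0,0,0],
    [1,0,0,0.1,0],
    [1,0,0,0.1,0],
    [1,0,0,0.1,0],
    [1,0,0,0,0],
  ],
)

```text
clock: 6.3
tool_pos: [0.4771, -0.1278, 0.0283]
ee_rot: [-0.319, -3.125, -0.0]
contact_force: [-0.5, 0.3, 0.3]
grip_width: 0.0004
finger_force: 0.0
```

Emit:
carry_out(
  commands=[
    [1,0,0,0.1,0],
    [1,0,0,0,0],
  ],
)

```text
clock: 6.5
tool_pos: [0.4772, -0.1278, 0.0259]
ee_rot: [-0.319, -3.125, -0.0]
contact_force: [-0.6, 0.0, -0.2]
grip_width: 0.0001
finger_force: 0.0
```

Emit:
carry_out(
  commands=[
    [1,0,0,0.1,0],
    [1,0,0,0,0],
  ],
)

```text
clock: 6.7
tool_pos: [0.4772, -0.1279, 0.0234]
ee_rot: [-0.319, -3.125, 0.0]
contact_force: [-0.6, 0.2, 0.5]
grip_width: 0.0002
finger_force: 0.0
```

Emit:
carry_out(
  commands=[
    [1,0,0,0.1,0],
    [1,0,0,0,0],
  ],
)

```text
clock: 6.9
tool_pos: [0.4771, -0.1278, 0.0209]
ee_rot: [-0.319, -3.125, -0.0]
contact_force: [0.2, 0.9, 0.6]
grip_width: 0.0001
finger_force: 0.0
```

Emit:
carry_out(
  commands=[
    [1,0,0,0.1,0],
    [1,0,0,0,0],
  ],
)

```text
clock: 7.1
tool_pos: [0.4771, -0.1278, 0.0184]
ee_rot: [-0.319, -3.125, -0.0]
contact_force: [0.5, -0.3, -1.1]
grip_width: 0.0
finger_force: 0.0
```

Run:
```python
from h import *
s=r.state();print(s['tool_pos'],s['contact_force'],s['moment'])
im=cams.grab_frame("side");w=cams.grab_frame("wrist")
a=cv2.resize(im[180:250,190:280,::-1],(540,420),interpolation=cv2.INTER_NEAREST);b=cv2.resize(w[180:320,170:350,::-1],(540,420))[:, 140:400]
cv2.imwrite("pics/s4.png",np.hstack([a,b]))
```

```text
[ 0.47714047 -0.12783288  0.01838964] [ 0.49556785 -0.27564129 -1.10354707] [-0.03128282  0.0232456   0.02150297]
```

View pics/s4.png

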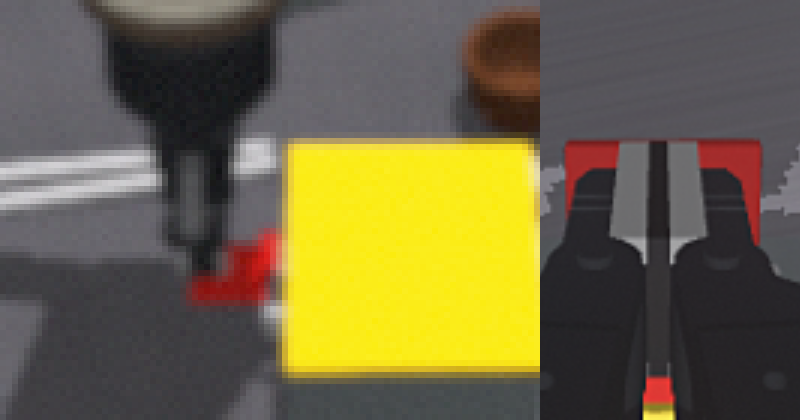

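The tip is now at crop (205,272), over the middle of the tab and about touching it. I'll press on.

Emit:
carry_out(
  commands=[
    [1,0,0,0.1,0],
    [1,0,0,0,0],
  ],
)

```text
clock: 7.4
tool_pos: [0.4771, -0.1278, 0.0159]
ee_rot: [-0.319, -3.125, -0.0]
contact_force: [-0.0, -0.1, 0.2]
grip_width: -0.0002
finger_force: 0.0
```

Emit:
carry_out(
  commands=[
    [1,0,0,0.1,0],
    [1,0,0,0,0],
  ],
)

```text
clock: 7.6
tool_pos: [0.4771, -0.1279, 0.0135]
ee_rot: [-0.319, -3.125, 0.0]
contact_force: [-1.1, 0.2, 2.2]
grip_width: -0.0003
finger_force: 1.3
```

Emit:
carry_out(
  commands=[
    [1,0,0,0.1,0],
    [1,0,0,0,0],
  ],
)

```text
clock: 7.8
tool_pos: [0.4771, -0.1278, 0.011]
ee_rot: [-0.319, -3.125, 0.0]
contact_force: [-3.0, 0.5, 4.8]
grip_width: -0.0001
finger_force: 2.4
```

Emit:
carry_out(
  commands=[
    [1,0,0,0.1,0],
    [1,0,0,0,0],
  ],
)

```text
clock: 8.0
tool_pos: [0.4769, -0.1278, 0.0085]
ee_rot: [-0.319, -3.124, -0.0]
contact_force: [-4.9, 0.6, 5.9]
grip_width: -0.0
finger_force: 3.3
```

Run:
```python
from h import *
im=cams.grab_frame("side");c=blob(im,(22,120,60),(36,255,255),(259,215),60);print(cv2.boundingRect(c),cv2.contourArea(c))
c=blob(cv2.imread("pics/side0.png")[:,:,::-1].copy(),(22,120,60),(36,255,255),(259,215),60);print("before",cv2.boundingRect(c),cv2.contourArea(c))
```

```text
(242, 191, 41, 51) 1453.0
before (236, 203, 46, 40) 1620.0
```

Contact came at about 2 N, then 6 N, and the yellow blob has changed shape, so the lid is released and rising. I'll back off up and towards the robot.

Emit:
carry_out(
  commands=[
    [1,0.3,0,-0.4,0],
    [1,0.8,0,-0.4,0],
    [1,0.8,0,-0.5,0],
    [1,0.8,0,-0.6,0],
    [1,0.6,0,-0.7,0],
    [1,0,0,-0.7,0],
    [1,0,0,-0.6,0],
    [1,0,0,0,0],
    [1,0,0,0,0],
    [1,0,0,0,0],
  ],
)

```text
clock: 9.05
tool_pos: [0.3961, -0.111, 0.1056]
ee_rot: [-0.319, -3.125, -0.0]
contact_force: [-0.4, 0.4, -0.4]
grip_width: -0.0002
finger_force: 0.0
```

Run:
```python
from h import *
s=r.state();print(s['tool_pos'],s['contact_force'],R.from_rotvec(s['ee_rot']).as_matrix().round(3).tolist())
im=cams.grab_frame("side");w=cams.grab_frame("top")
a=cv2.resize(im[150:270,170:310,::-1],(490,420));b=cv2.resize(w[130:250,260:340,::-1],(280,420))
cv2.imwrite("pics/s5.png",np.hstack([a,b]))
```

```text
[ 0.39610126 -0.11104116  0.1055801 ] [-0.41334436  0.41236993 -0.35553346] [[-0.979, 0.202, -0.001], [0.202, 0.979, 0.0], [0.001, 0.0, -1.0]]
```

View pics/s5.png

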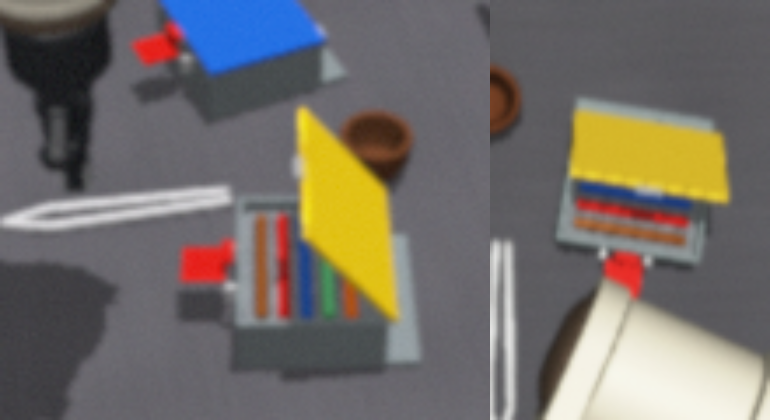

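The side crop shows the lid sprung up to about 0.95 with its edge at crop (303,110), and the tab free. The fingertips are in front at about 0.14 m, below the lid's edge. Next I push it over.

Emit:
carry_out(
  commands=[
    [1,-0.9,0,0,0],
    [1,-0.9,0,0,0],
    [1,-0.9,0,0,0],
    [1,-0.9,0,0,0],
    [1,-0.9,0,0,0],
    [1,-0.9,0,0,0],
    [1,-0.4,0,0,0],
    [1,-0.4,0,0,0],
    [1,-0.4,0,0,0],
    [1,-0.4,0,0,0],
    [1,-0.4,0,0,0],
  ],
)

```text
clock: 10.25
tool_pos: [0.5782, -0.1487, 0.1064]
ee_rot: [0.319, 3.125, -0.0]
contact_force: [-1.4, 0.1, 1.3]
grip_width: 0.0
finger_force: 0.4
```

Emit:
carry_out(
  commands=[
    [1,-0.4,0,0,0],
    [1,-0.4,0,0,0],
    [1,-0.4,0,0,0],
    [1,-0.4,0,0,0],
    [1,-0.4,0,0,0],
    [1,0,0,0,0],
    [1,0,0,0,0],
    [1,0,0,0,0],
  ],
)

```text
clock: 11.05
tool_pos: [0.6262, -0.1585, 0.1058]
ee_rot: [-0.319, -3.124, -0.0]
contact_force: [-0.8, 0.4, 0.2]
grip_width: -0.0003
finger_force: 0.0
```

Run:
```python
from h import *
s=r.state();t=np.array(s['tool_pos']);print(t,s['contact_force'],'case x',(t[:2]-[.5685,-.1465])@[.98,-.2])
im=cams.grab_frame("side");w=cams.grab_frame("wrist")
a=cv2.resize(im[150:270,200:340,::-1],(420,360));b=cv2.resize(w[:,:,::-1],(380,285));b=np.vstack([b,np.zeros((75,380,3),np.uint8)])
cv2.imwrite("pics/s6.png",np.hstack([a,b]))
```

```text
[ 0.62621784 -0.15854522  0.10576896] [-0.75920803  0.40109056  0.15339116] case x 0.058972526534777574
```

View pics/s6.png

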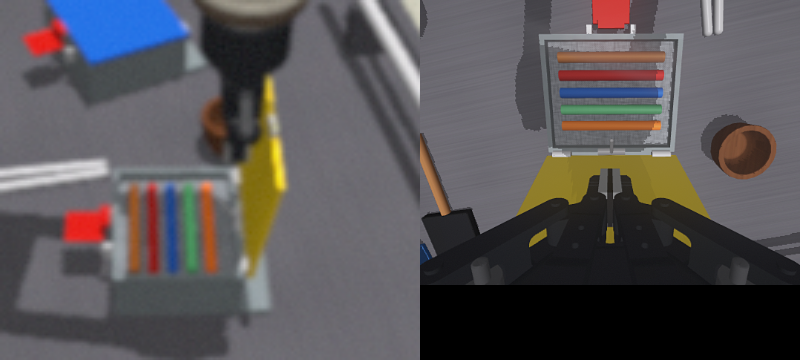

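The lid is past upright: its edge is at crop (268,80) and its hinge about (248,270). I'll nudge it a little further to be sure, then check the force.

Emit:
carry_out(
  commands=[
    [1,-0.2,0,0,0],
    [1,-0.2,0,0,0],
    [1,0,0,0,0],
    [1,0,0,0,0],
    [1,0,0,0,0],
  ],
)

```text
clock: 11.65
tool_pos: [0.6364, -0.1607, 0.1061]
ee_rot: [-0.319, -3.125, 0.0]
contact_force: [-0.3, 0.9, 0.4]
grip_width: -0.0001
finger_force: 0.0
```

Run:
```python
from h import *
s=r.state();print(s['clock'],s['contact_force'],s['finger_force'])
im=cams.grab_frame("side");c=blob(im,(22,100,50),(36,255,255),(290,210),70);print(cv2.boundingRect(c),cv2.contourArea(c))
```

```text
11.65 [-0.31238026  0.94981147  0.36216899] 0.0
(280, 177, 23, 66) 755.0
```

No contact, so the lid has fallen away from the fingers onto its stop. I'll retract.

Emit:
carry_out(
  commands=[
    [1,0.5,0,0,0],
    [1,0.9,0,0,0],
    [1,0.9,0,0,0],
    [1,0.9,0,-0.3,0],
    [1,0.9,0,-0.6,0],
    [1,0.9,0,-0.8,0],
    [1,0.9,0,-0.8,0],
    [1,0.9,0,-0.8,0],
    [1,0.9,0,-0.5,0],
    [1,0.9,0,0,0],
    [1,0.5,0,0,0],
    [1,0,0,0,0],
    [1,0,0,0,0],
  ],
)

```text
clock: 13.0
tool_pos: [0.414, -0.1149, 0.2012]
ee_rot: [0.319, 3.125, -0.0]
contact_force: [-0.3, 0.0, -0.1]
grip_width: 0.0004
finger_force: 0.0
```

Run:
```python
from h import *
s=r.state();print(s['clock'],s['tool_pos'],s['contact_force'])
p=cams.camera_params("side");d=np.array([.981,-.196,0]);o=np.array([.5685,-.1465,0]);n=np.array([.196,.981,0])
for a in(1.57,1.75,1.9):
    for y in(.072,-.072):
        c=np.linalg.inv(p['pose'])@np.append(o+d*(.062-.122*np.cos(a))+n*y+[0,0,.056+.122*np.sin(a)],1)
        print(a,y,(p['cx']+p['fx']*c[0]/c[2]).round(1),(p['cy']+p['fy']*c[1]/c[2]).round(1))
im=cams.grab_frame("side");c=blob(im,(22,100,50),(36,255,255),(290,210),70);q=cv2.approxPolyDP(c,4,True);print(cv2.boundingRect(c),q.reshape(-1,2).tolist())
a=cv2.resize(im[130:290,180:360,::-1],(540,480));cv2.imwrite("pics/s7.png",a)
```

```text
13.0 [ 0.41401218 -0.11491979  0.20117067] [-0.3412451   0.03606854 -0.11129674]
1.57 0.072 279.0 174.2
1.57 -0.072 283.0 211.7
1.75 0.072 286.8 174.7
1.75 -0.072 291.6 212.2
1.9 0.072 293.0 175.9
1.9 -0.072 298.4 213.4
(279, 177, 24, 66) [[296, 177], [279, 203], [283, 242], [302, 214]]
```

View pics/s7.png

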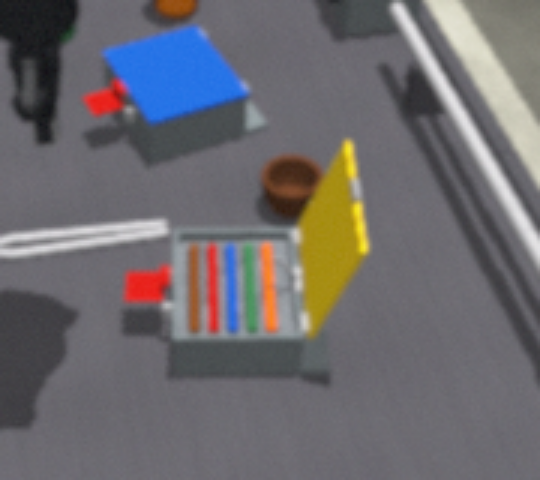

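The lid's edge corners, at (296,177) and (302,214), match the fully open 1.9 rad prediction. The tab is up, the blue lid is shut and the arm is clear, so I'm handing in.

```bash
python3 -c "
from bench import r
print(r.sign_off())"
```

```text
the job is handed in; nothing more can be done
None
```

I pressed the yellow case's tab, let its lid spring up and pushed it back onto its stop. In the last pictures the tab was free, the blue lid shut and the arm clear, and the job is handed in, though sign-off returned no verdict.

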